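Lid the bins on the under-sink tray

TASK

Close up the four clear storage bins before the tray slides back under the sink: pick out the four bamboo lids lying on the tray and put each one on the bin it fits, plug inside and seated flat on the rim all round. Keep the bins standing where they are, and leave the sink strainer that lies among the lids and the funnel that stands among the bins in their places.

Things in the scene. Friction and masses are not known exactly. Their poses are not given: they have to be found in the camera images.
- round_lid: The large round bin's bamboo lid, 70 g: round, 111 mm diameter; the plug is 93 mm in diameter. From below: black plug 8 mm deep (its lower 4 mm stepped in 3 mm all round), plate 8 mm thick, upright round knob in the middle, 22 mm diameter, 30 mm tall: 46 mm in all. Lies on its plug on the tray. Origin: centre of the plug's underside; z up through the knob.
- small_lid: The small round bin's bamboo lid, 70 g: round and small, 79 mm diameter; the plug is 61 mm in diameter. From below: black plug 8 mm deep (its lower 4 mm stepped in 3 mm all round), plate 8 mm thick, upright round knob in the middle, 22 mm diameter, 30 mm tall: 46 mm in all. Lies on its plug on the tray. Origin: centre of the plug's underside; z up through the knob.
- square_lid: The square bin's bamboo lid, 70 g: square, 95 x 95 mm, sides along its own x and y; the plug is 77 x 77 mm. From below: black plug 8 mm deep (its lower 4 mm stepped in 3 mm all round), plate 8 mm thick, upright round knob in the middle, 22 mm diameter, 30 mm tall: 46 mm in all. Lies on its plug on the tray. Origin: centre of the plug's underside; z up through the knob.
- oblong_lid: The oblong bin's bamboo lid, 70 g: oblong, 127 (along its own x) x 79 mm (along its own y); the plug is 109 x 61 mm. From below: black plug 8 mm deep (its lower 4 mm stepped in 3 mm all round), plate 8 mm thick, upright round knob in the middle, 22 mm diameter, 30 mm tall: 46 mm in all. Lies on its plug on the tray. Origin: centre of the plug's underside; z up through the knob.
- round_bin: Loose large round clear acrylic bin, about 0.5 kg: round, 108 mm outside diameter, 60 mm tall, walls 3 mm, open top; with grey scouring balls, none above 46 mm. Its lid's plug fits inside with 4.5 mm to spare each side; seated, its plate is on the rim and the lid's origin is 52 mm above the bin's. Origin: centre of the underside, on the tray floor 12 mm above the bench.
- small_bin: Loose small round clear acrylic bin, about 0.5 kg: round and small, 76 mm outside diameter, 60 mm tall, walls 3 mm, open top; with stacked white tablets, none above 46 mm. Its lid's plug fits inside with 4.5 mm to spare each side; seated, its plate is on the rim and the lid's origin is 52 mm above the bin's. Origin: centre of the underside, on the tray floor 12 mm above the bench.
- square_bin: Loose square clear acrylic bin, about 0.5 kg: 92 x 92 mm outside, sides along its own x and y, 60 mm tall, walls 3 mm, open top; with a yellow and green sponge, none above 46 mm. Its lid's plug fits inside with 4.5 mm to spare each side; seated, its plate is on the rim and the lid's origin is 52 mm above the bin's. Origin: centre of the underside, on the tray floor 12 mm above the bench.
- oblong_bin: Loose oblong clear acrylic bin, about 0.5 kg: 124 (own x) x 76 mm (own y) outside, 60 mm tall, walls 3 mm, open top; with dishwasher tablets, none above 46 mm. Its lid's plug fits inside with 4.5 mm to spare each side; seated, its plate is on the rim and the lid's origin is 52 mm above the bin's. Origin: centre of the underside, on the tray floor 12 mm above the bench.
- strainer: A steel sink strainer lying among the lids: a thin round flange, 82 mm in diameter, 45 mm tall with its small knob of 18 mm diameter. It belongs to no bin. Loose. Origin: centre of its underside.
- funnel: A small aluminium funnel standing mouth down among the bins: 74 mm in diameter at the foot, 88 mm tall with the spout pointing up. Loose. Origin: centre of its underside.
Things that resemble listed ones, but are neither listed nor needed, are in the scene too. What is shaped like the square_bin but blue is not meant.

How it is judged:
At the end, for the whole second after the job is handed in: Each of the four lids is released and at rest on its own bin: centred within 10 mm, seated to within 4 mm of its full depth (lid origin 52 mm above the bin's), lid and bin level within 0.06 rad, the oblong lid lying the same way as its bin (horizontal distance between round_lid and round_bin below 0.01 m and z of round_lid in the frame of round_bin between 0.048 and 0.056 m and angle between each of round_lid, round_bin, small_lid, small_bin, square_lid, square_bin, oblong_lid, oblong_bin's own z axis and vertical below 0.06 rad and linear speed of each of round_lid, round_bin, small_lid, small_bin, square_lid, square_bin, oblong_lid, oblong_bin below 0.02 m/s and horizontal distance between small_lid and small_bin below 0.01 m and z of small_lid in the frame of small_bin between 0.048 and 0.056 m and horizontal distance between square_lid and square_bin below 0.01 m and z of square_lid in the frame of square_bin between 0.048 and 0.056 m and horizontal distance between oblong_lid and oblong_bin below 0.01 m and z of oblong_lid in the frame of oblong_bin between 0.048 and 0.056 m and angle between the x axis of oblong_lid and the x axis of oblong_bin, either way round below 0.2 rad); the robot touches nothing.
It fails at once if the strainer is moved more than 30 mm (distance of strainer from where it was at the start of the episode above 0.03 m).
It fails at once if the funnel is moved more than 30 mm (distance of funnel from where it was at the start of the episode above 0.03 m).
It fails at once if a bin is pushed more than 30 mm from its place or tipped (distance of any of round_bin, small_bin, square_bin, oblong_bin from where it was at the start of the episode above 0.03 m or angle between any of round_bin, small_bin, square_bin, oblong_bin's own z axis and vertical above 0.3 rad).
It also fails if it takes over 128 s, if anything falls off the work surface, if the arm or the gripper's body presses on something with over 40 N, if the wrist force passes 120 N, or if a joint passes its speed limit or range.

ROBOT

A 6-joint arm with a two-finger parallel gripper is mounted at the origin on the work surface. World frame = base frame: x ahead of the robot, y to its left, z up, the work surface at z = 0. Lengths are in m, angles in rad, forces in N, time in s.
With the tool pointing down it reaches from about 0.35 to 0.975 m from the base axis. Payload 4.9 kg.
Tool frame: the origin (TCP) lies midway between the tips of the shut fingers; the grasp point (between the pads) lies behind it (manip.grasp_offset is the y of the grasp point in the tool frame, in m); y points along the fingers, z is the direction in which the jaws open and shut, and the axes are right-handed (so a half turn about y gives the same grasp; the last joint's range is limited). The gripper opens to 85 mm and grips with 20 to 120 N. Pads are 22 mm wide; open, the fingers measure 114 mm over their backs; the gripper's body (76 mm by 85 mm) begins 54 mm behind the grasp point. The pads swing forward as they close: fully open they stand 13 mm farther back than shut.
Start: joints at [-1.419, 0.053, 1.613, -0, 1.476, -0.119], TCP at [0.167, -0.602, 0.231] pointing down, gripper open.
Joint ranges: [-3.01, 3.01], [-1.01, 2.22], [0.06, 2.58], [-1.02, 4.17], [0.09, 2.62], [-3.14, 3.14]. Speed limits (rad/s): [2.57, 2.57, 3.14, 3.14, 3.14, 3.14].

INTERFACE

Orientations are given as a unit quaternion [w, x, y, z].
In Python, from plant import manip gives the robot as it stands. The module is installed in compiled form; this text tells all that it offers.
- The arm moves only by the shell command python3 -m jog 'ROWS'. ROWS is a JSON object of lists of equal length, an entry for each row: "offset": the shift along the world's x, y, z in units of 50 mm (1.0 is 50 mm), a list of three; "angular": the turn, a rotation vector about the world's x, y, z in units of 6 degrees (1.0 is 6 degrees), a list of three; "jaw": the finger opening in mm, from 0 to 85.4. In form: {"offset": [[tx, ty, tz], ...], "angular": [[ax, ay, az], ...], "jaw": [jaw, ...]}. A call has 1 to 12 rows; each row shifts and turns the commanded pose from where the row before left it; what a row does not reach is not made up. A row lasts 1/10 s, in which the tool goes at most 50 mm and 8.59 degrees, less where a joint would pass 70% of its speed; a pose out of reach is approached as far as the arm can. A call is refused whole if a number of a shift passes 1 or a number of a turn 1, either way. A call with a gripper value outside its range is refused whole. The fingers move at their own pace and stop on an object; the grip force is fixed at half the most. Time passes only in rows, so rows that do not move let the fingers close. It gives the time, the measured TCP pose, the force and the opening at its end, in the units of the state.
- manip.state(): the state, without advancing time (a new reading comes with each control period).
- manip.grab_frame(name): name is "scene" or "top" or "wrist"; returns the picture (420x560x3 uint8, blue, green, red); there is no depth.
- manip.camera_model(name): a dict with "fx", "fy", "cx", "cy" (pixels), "rvec" (rotation vector, rad) and "tvec" (3), from world to camera coordinates, as OpenCV has them; the wrist camera has in their place "mount" (4x4, takes a point from camera to tool coordinates, whose origin is the TCP and whose axes are the tool frame's). Camera axes: x right, y down, z forward; pixel columns grow to the right and rows downward; lengths in m; the calibration is good to about 2 mm. A picture is of the moment at which its call begins: read the wrist's pose just before it. camera_model takes no time and is no camera call.
- manip.job_done(): hands the job in, once; it reports no verdict.
The state is a dict: "time": time; "joint_pos": joint angles; "joint_vel": joint speeds; "joint_efforts": joint torques, N m; "tool_pos": TCP position; "tool_rot": TCP orientation; "contact_force": force on the tool from outside, world axes, zero at the start; "ft_torque": the same for the moment, N m; "gripper_width": opening from 0.0 (shut) to 1.0 (fully open).
Only numpy, scipy, OpenCV 4.12 (cv2) and the standard library are available. Lean on these libraries where they do the work, as an engineer would, in place of code of your own. Each camera call takes 0.05 s, during which the arm holds its last target.

## Working session

There is one attempt and no reset: what is moved stays moved. The work goes in short steps, Python scripts to look and compute and a shell command to move; the robot and the scene stay as the last step left them, time stands still between calls to the robot, and variables do not carry over. Pictures are saved under pics/ and viewed, and the job is handed in when it is done.

```bash
mkdir -p pics; python3 - <<'E'
from plant import manip
import cv2,json
s=manip.state();print(s, manip.grasp_offset)
for n in("scene","top","wrist"):
    cv2.imwrite(f"pics/{n}0.png",manip.grab_frame(n)); print(n,manip.camera_model(n))
E
```

```text
{'time': 0.0, 'joint_pos': array([-1.41902432e+00,  5.33454626e-02,  1.61430044e+00, -2.74359705e-05,
        1.47598332e+00, -1.18984462e-01]), 'joint_vel': array([ 8.00462568e-05, -1.22293849e-03, -1.65303413e-05,  8.01033947e-05,
       -4.95814351e-04, -1.53172790e-03]), 'joint_efforts': array([ 5.95387755e-04, -3.93671536e+01, -3.70182252e+01, -1.80228739e-05,
        6.83413455e-03, -1.49024550e-05]), 'tool_pos': array([ 0.1670704 , -0.60161064,  0.23006623]), 'tool_rot': array([ 0.09541414, -0.09545706,  0.7013563 , -0.69991673]), 'contact_force': array([-0.74862314,  0.1243606 , -0.45081004]), 'ft_torque': array([-0.01392323, -0.02006737,  0.07692013]), 'gripper_width': 1.0020628958294797} -0.0187
scene {'fx': 400.56598100363846, 'fy': 400.56598100363846, 'cx': 282.50320493304935, 'cy': 215.3858908633443, 'rvec': array([ 1.94115896,  1.08474914, -0.60192385]), 'tvec': array([-0.23574831, -0.17320898,  1.41930061])}
top {'fx': 413.3222962416056, 'fy': 413.3222962416056, 'cx': 282.3164336366715, 'cy': 209.11289393459944, 'rvec': array([ 2.15765668, -2.15726899,  0.13186288]), 'tvec': array([0.01315498, 0.44776798, 0.92860787])}
wrist {'fx': 348.5885553850822, 'fy': 348.5885553850822, 'cx': 280.2607230363642, 'cy': 210.9359652028011, 'mount': array([[-9.99677642e-06,  9.65289665e-01,  2.61181664e-01,
        -6.78344315e-02],
       [ 3.88005838e-04, -2.61181641e-01,  9.65289594e-01,
        -1.41510520e-01],
       [ 9.99999925e-01,  1.10989795e-04, -3.71927051e-04,
         5.83216255e-04],
       [ 0.00000000e+00,  0.00000000e+00,  0.00000000e+00,
         1.00000000e+00]])}
```

View pics/scene0.png

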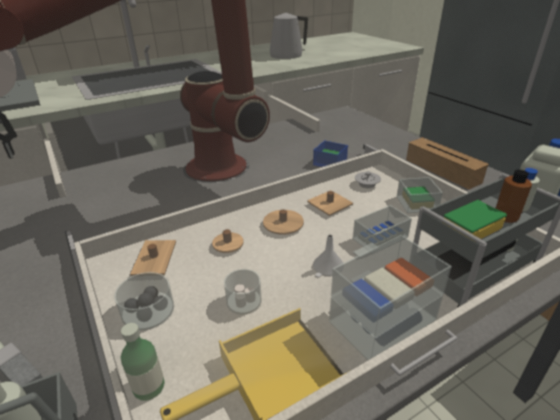

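View pics/top0.png

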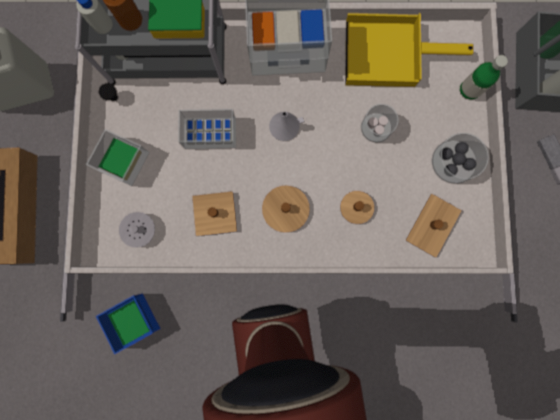

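View pics/wrist0.png

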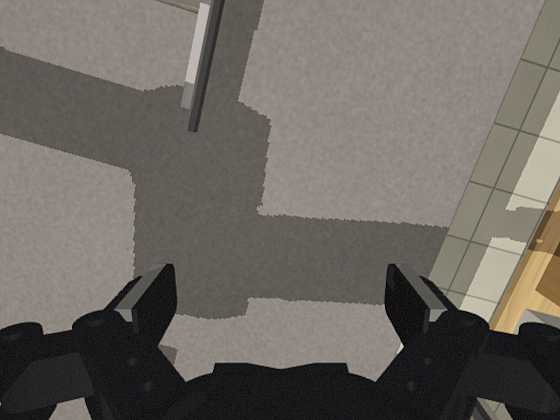

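Candidates in the top view:
- **Lids:** square (214,214), round (286,209), small (357,208), oblong (435,225).
- **Could be taken for a lid:** the strainer (137,230).
- **Bins:** oblong (208,130), small (380,124), round (460,160), square clear with a green sponge (118,157).
- **Not bins to use:** the blue square bin (128,324), the large caddy (288,40) and the funnel (285,123).

Next I'll take close crops and measure.

```bash
cat > h.py <<'E'
import numpy as np,cv2
from plant import manip
from scipy.spatial.transform import Rotation as R
def cam(n,s=None):
    m=manip.camera_model(n)
    K=np.array([[m['fx'],0,m['cx']],[0,m['fy'],m['cy']],[0,0,1]])
    if n!='wrist':
        Rm=cv2.Rodrigues(np.array(m['rvec']))[0]; t=np.array(m['tvec'])
        return K,Rm,t
    s=s or manip.state()
    T=np.eye(4);T[:3,:3]=R.from_quat(s['tool_rot'],scalar_first=True).as_matrix();T[:3,3]=s['tool_pos']
    W=np.linalg.inv(T@np.array(m['mount']))
    return K,W[:3,:3],W[:3,3]
def ray(c,uv,z):
    K,Rm,t=c
    uv=np.atleast_2d(np.array(uv,float))
    d=(np.linalg.inv(K)@np.c_[uv,np.ones(len(uv))].T).T@Rm   # R^T d
    o=-Rm.T@t
    k=(z-o[2])/d[:,2]
    return o+d*k[:,None]
def proj(c,P):
    K,Rm,t=c
    p=(K@(Rm@np.atleast_2d(P).T+t[:,None])).T
    return p[:,:2]/p[:,2:]
E
python3 - <<'E'
from h import *
im=cv2.imread('pics/top0.png');c=cam('top')
a=cv2.resize(im[90:270,80:300],None,fx=3.6,fy=3.3,interpolation=cv2.INTER_CUBIC)
b=cv2.resize(im[90:270,290:510],None,fx=3.6,fy=3.3,interpolation=cv2.INTER_CUBIC)
cv2.imwrite('pics/tl.png',a);cv2.imwrite('pics/tr.png',b)
hsv=cv2.cvtColor(im,cv2.COLOR_BGR2HSV)
for n,(u,v) in dict(sq=(214,214),rd=(286,209),sm=(357,208),ob=(435,225)).items():
    print(n,hsv[v+12,u-8])
m=cv2.inRange(hsv,(5,70,60),(25,255,255))
m=cv2.morphologyEx(m,cv2.MORPH_CLOSE,np.ones((7,7)))
cs,_=cv2.findContours(m,cv2.RETR_EXTERNAL,cv2.CHAIN_APPROX_NONE)
for k in cs:
    if cv2.contourArea(k)<500: continue
    w=ray(c,k[:,0,:],0.028)[:,:2].astype(np.float32)
    q=cv2.boundingRect(k)
    if q[1]<170 or q[0]<150: continue
    r=cv2.minAreaRect(w); e=cv2.minEnclosingCircle(w); M=cv2.moments(k)
    cc=ray(c,(M['m10']/M['m00'],M['m01']/M['m00']),.028)
    print(q,'rect',np.round(r[0],4),np.round(r[1],4),round(r[2],1),'cent',cc.round(4)[0,:2],'eqd',round(2*np.sqrt(cv2.contourArea(w)/np.pi),4))
E
```

```text
sq [ 16 116 167]
rd [ 16 117 165]
sm [ 15 120 149]
ob [ 15 121 148]
(406, 194, 55, 63) rect [ 0.4111 -0.3344] [0.0797 0.1267] 59.6 cent [ 0.4104 -0.3341] eqd 0.1109
(340, 191, 35, 33) rect [ 0.4528 -0.1596] [0.0746 0.0787] 0.0 cent [ 0.4527 -0.1593] eqd 0.0762
(193, 191, 44, 45) rect [0.4384 0.1705] [0.0947 0.0953] 6.7 cent [0.4379 0.1706] eqd 0.1045
(262, 185, 48, 47) rect [0.4507 0.0059] [0.1073 0.1088] 0.0 cent [0.4492 0.0059] eqd 0.108
```

View pics/tl.png

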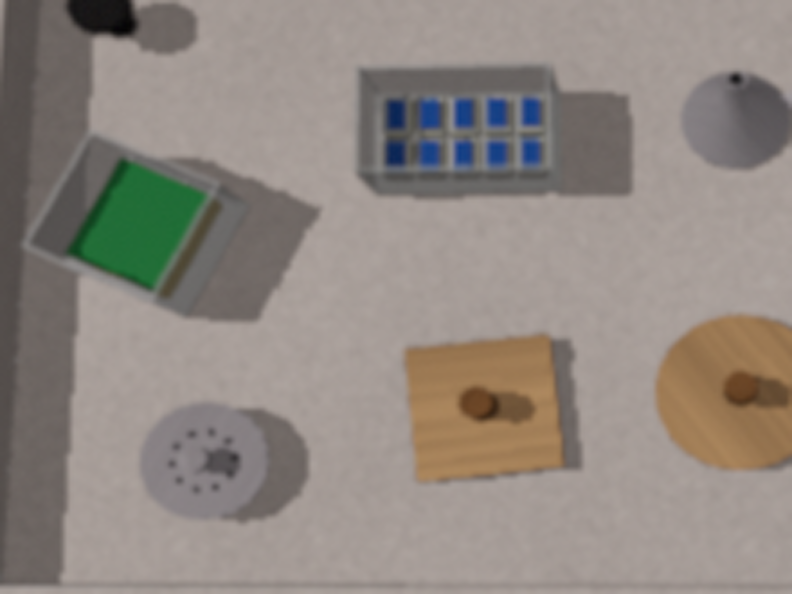

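View pics/tr.png

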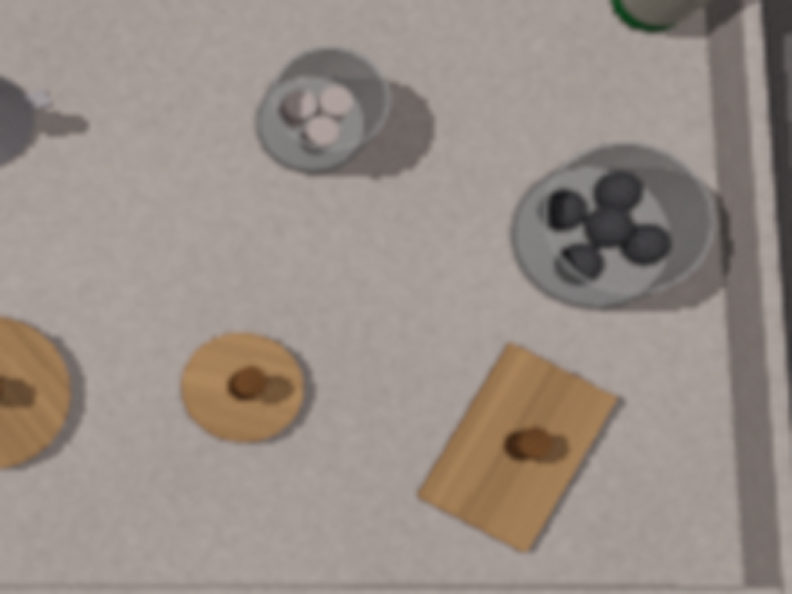

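```bash
python3 - <<'E'
from h import *
im=cv2.imread('pics/top0.png')
bx=dict(sq=(85,125),ob=(175,95),sm=(350,95),rd=(428,125))
t=[cv2.resize(im[v:v+65,u:u+65],(390,295),interpolation=cv2.INTER_CUBIC) for u,v in bx.values()]
g=np.vstack([np.hstack(t[:2]),np.hstack(t[2:])])
cv2.imwrite('pics/bins.png',cv2.convertScaleAbs(g,alpha=1.6,beta=-60))
E
```

```text
(no output)
```

View pics/bins.png

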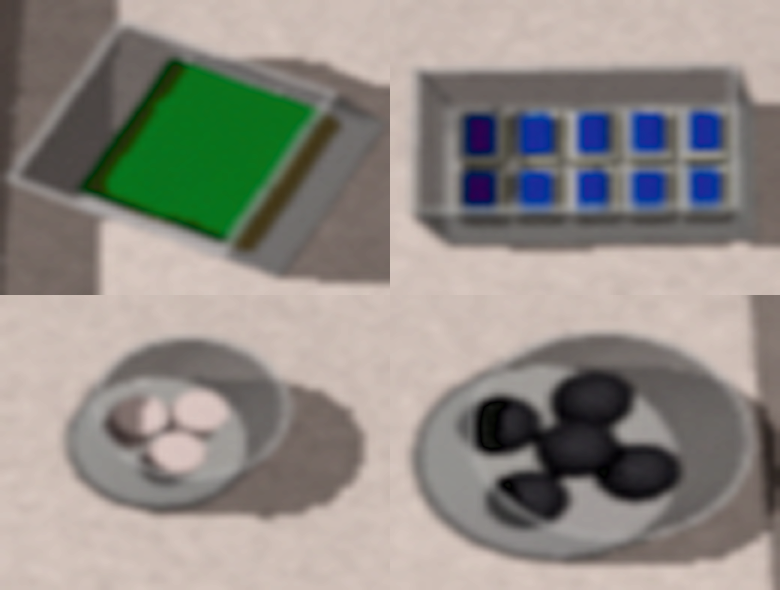

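```bash
cat > ov.py <<'E'
from h import *
im=cv2.imread('pics/top0.png');c=cam('top')
def t2p(o,p): return np.array([[o[0]+(x+.5)/6-.5,o[1]+(y+.5)/(295/65)-.5] for x,y in p])
sq=ray(c,t2p((85,125),[(122,26),(12,178),(235,243),(337,98)]),.072)[:,:2]
ob=ray(c,t2p((175,95),[(28,72),(350,70),(352,215),(26,217)]),.072)[:,:2]
for n,q in(('sq',sq),('ob',ob)):
    print(n,q.mean(0).round(4),'sides',[round(np.linalg.norm(q[i]-q[i-1]),4) for i in range(4)],'ang',[round(np.degrees(np.arctan2(*(q[i]-q[i-1])[::-1])),1) for i in range(4)])
th=np.linspace(0,2*np.pi,90)
def circ(x,y,r,z): return np.c_[x+r*np.cos(th),y+r*np.sin(th),0*th+z]
# right-most px & top-most px -> centre
for n,o,r,pr,pt in(('sm',(350,95),.038,(291,110),(190,43)),('rd',(428,125),.054,(361,140),(215,40))):
    a=ray(c,t2p(o,[pr]),.072)[0];b=ray(c,t2p(o,[pt]),.072)[0]
    print(n,'x',round(b[0]-r,4),'y',round(a[1]+r,4))
print('cam pos',(-c[1].T@c[2]).round(3))
E
python3 ov.py
```

```text
sq [0.5656 0.3907] sides [np.float64(0.0904), np.float64(0.0857), np.float64(0.0907), np.float64(0.0809)] ang [np.float64(66.0), np.float64(154.5), np.float64(-111.0), np.float64(-25.5)]
ob [0.6313 0.1857] sides [np.float64(0.0747), np.float64(0.122), np.float64(0.0747), np.float64(0.1223)] ang [np.float64(1.2), np.float64(-89.5), np.float64(-178.6), np.float64(90.5)]
sm x 0.6452 y -0.2111
rd x 0.5603 y -0.393
cam pos [0.33  0.012 0.977]
```

```bash
python3 - <<'E'
from h import *
s=manip.state()
r=R.from_quat(s['tool_rot'],scalar_first=True).as_matrix();print(r.round(3))
print(np.linalg.inv(np.c_[cam('wrist')[1],cam('wrist')[2]][:, :3])@-cam('wrist')[2])
E
python3 -m jog '{"offset":[[0.4,0.5,0.4],[0.6,0.5,0.3],[0.7,0.6,0.3],[0.7,0.6,0.3],[0.7,0.6,0.3],[0.7,0.6,0.3],[0.7,0.6,0.3],[0.7,0.6,0.3],[0.5,0.5,0],[0.3,0.3,0],[0,0,0],[0,0,0]],"angular":[[0,0,0],[0,0,0],[0,0,0],[0,0,0],[0,0,0],[0,0,0],[0,0,0],[0,0,0],[0,0,0],[0,0,0],[0,0,0],[0,0,0]],"jaw":[50,50,50,50,50,50,50,50,50,50,50,50]}'
python3 - <<'E'
from h import *
print(manip.state()['time'])
cv2.imwrite('pics/w1.png',manip.grab_frame('wrist'))
E
```

```text
[[-0.964 -0.     0.267]
 [-0.267  0.002 -0.964]
 [-0.    -1.    -0.002]]
[ 0.23265897 -0.58437439  0.37184809]
time: 1.35
tool_pos: [0.4671, -0.332, 0.3558]
tool_rot: [0.095, -0.096, 0.701, -0.7]
contact_force: [-0.4, -0.5, 0.1]
gripper_width: 0.586
1.35
```

View pics/w1.png

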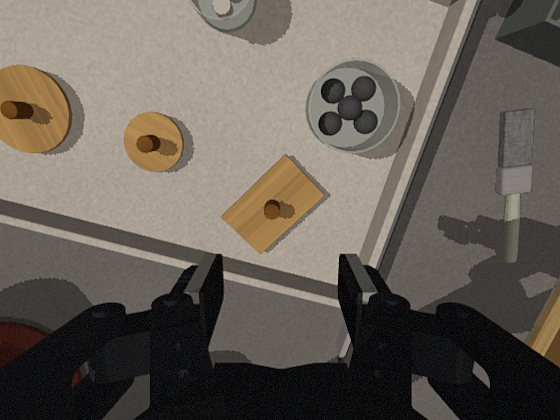

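w1 shows the oblong lid (272,208), small lid (152,142), round lid (30,108), round bin (352,105), and the small bin cut off at (222,10). I'll move on so both right-hand bins are fully in view.

```bash
python3 -m jog '{"offset":[[0.4,0.5,0],[0.4,0.6,0],[0,0.4,0],[0,0,0],[0,0,0]],"angular":[[0,0,-0.9],[0,0,-0.9],[0,0,-0.78],[0,0,0],[0,0,0]],"jaw":[50,50,50,50,50]}'
python3 - <<'E'
from h import *
np.save('s2.npy',manip.state(),allow_pickle=True)
cv2.imwrite('pics/w2.png',manip.grab_frame('wrist'))
E
python3 -m jog '{"offset":[[0,0.6,0],[0,0.9,0],[0,1,0],[0,1,0],[0,1,0],[0,1,0],[0,1,0],[0,1,0],[0,1,0],[0,0.7,0],[0,0.4,0],[0,0,0]],"angular":[[0,0,0],[0,0,0],[0,0,0],[0,0,0],[0,0,0],[0,0,0],[0,0,0],[0,0,0],[0,0,0],[0,0,0],[0,0,0],[0,0,0]],"jaw":[50,50,50,50,50,50,50,50,50,50,50,50]}'
python3 -m jog '{"offset":[[0,0,0],[0,0,0]],"angular":[[0,0,0],[0,0,0]],"jaw":[50,50]}'
python3 - <<'E'
from h import *
np.save('s3.npy',manip.state(),allow_pickle=True)
cv2.imwrite('pics/w3.png',manip.grab_frame('wrist'))
E
```

```text
time: 1.9
tool_pos: [0.5066, -0.2582, 0.3563]
tool_rot: [-0.0, 0.0, -0.707, 0.707]
contact_force: [-0.0, -0.4, 0.2]
gripper_width: 0.585
time: 3.15
tool_pos: [0.5075, 0.2237, 0.3558]
tool_rot: [-0.001, 0.001, -0.707, 0.707]
contact_force: [-0.0, -0.2, -0.9]
gripper_width: 0.583
time: 3.35
tool_pos: [0.5077, 0.2213, 0.3563]
tool_rot: [0.0, -0.0, -0.707, 0.707]
contact_force: [-0.1, -0.7, 1.2]
gripper_width: 0.584
```

View pics/w2.png

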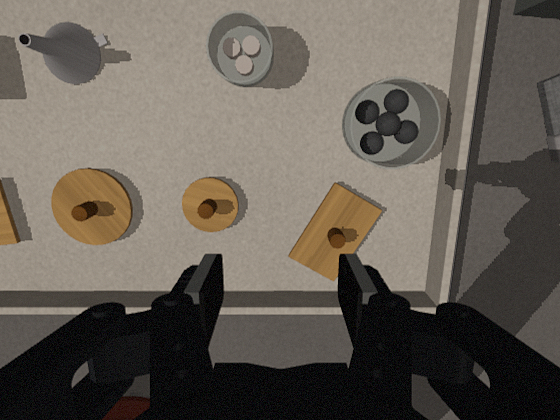

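View pics/w3.png

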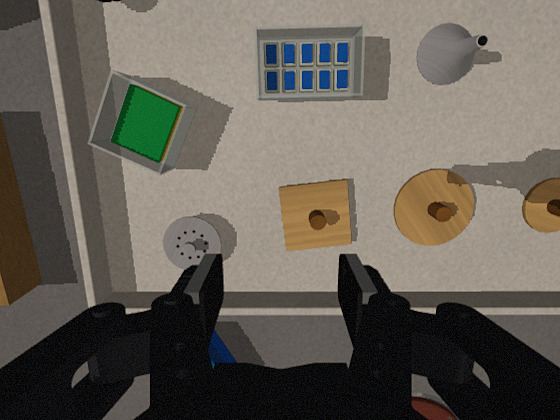

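```bash
python3 - <<'E'
from h import *
def lids(n,sf):
    im=cv2.imread(n); s=np.load(sf,allow_pickle=True).item(); c=cam('wrist',s)
    hsv=cv2.cvtColor(im,cv2.COLOR_BGR2HSV)
    m=cv2.inRange(hsv,(5,70,50),(25,255,255)); m[:150]=0;m[285:]=0;m[:,:20]=0
    m=cv2.morphologyEx(m,cv2.MORPH_CLOSE,np.ones((9,9)))
    cs,_=cv2.findContours(m,cv2.RETR_EXTERNAL,cv2.CHAIN_APPROX_NONE)
    for k in cs:
        if cv2.contourArea(k)<1200: continue
        w=ray(c,k[:,0,:],0.028)[:,:2].astype(np.float32)
        r=cv2.minAreaRect(w);M=cv2.moments(w)
        print(n,cv2.boundingRect(k),np.round(r[0],4),np.round(r[1],4),round(r[2],1),'cent',round(M['m10']/M['m00'],4),round(M['m01']/M['m00'],4))
lids('pics/w2.png','s2.npy');lids('pics/w3.png','s3.npy')
a=cv2.imread('pics/w2.png');b=cv2.imread('pics/w3.png')
z=lambda i,u,v,w,h:cv2.convertScaleAbs(cv2.resize(i[v:v+h,u:u+w],(w*6,h*6),interpolation=cv2.INTER_CUBIC),alpha=1.5,beta=-50)
cv2.imwrite('pics/zsm.png',z(a,195,5,95,90));cv2.imwrite('pics/zrd.png',z(a,335,70,120,100))
cv2.imwrite('pics/zsq.png',z(b,80,65,125,100)[:600]);cv2.imwrite('pics/zob.png',z(b,248,15,125,95))
E
```

```text
pics/w2.png (288, 183, 94, 98) [ 0.4145 -0.3347] [0.08   0.1267] 59.6 cent 0.416 -0.3341
pics/w2.png (182, 177, 57, 55) [ 0.4564 -0.1606] [0.0773 0.0784] 0.0 cent 0.456 -0.1605
pics/w2.png (51, 168, 82, 77) [0.4525 0.004 ] [0.1092 0.1125] 41.0 cent 0.4525 0.004
pics/w3.png (279, 179, 73, 72) [0.4416 0.1719] [0.0951 0.0948] 6.7 cent 0.4415 0.1718
pics/w3.png (522, 178, 38, 55) [ 0.4525 -0.1412] [0.0801 0.0507] 11.7 cent 0.4542 -0.1444
pics/w3.png (394, 169, 81, 77) [0.4524 0.0077] [0.11   0.1106] 2.7 cent 0.4525 0.008
```

View pics/zsm.png

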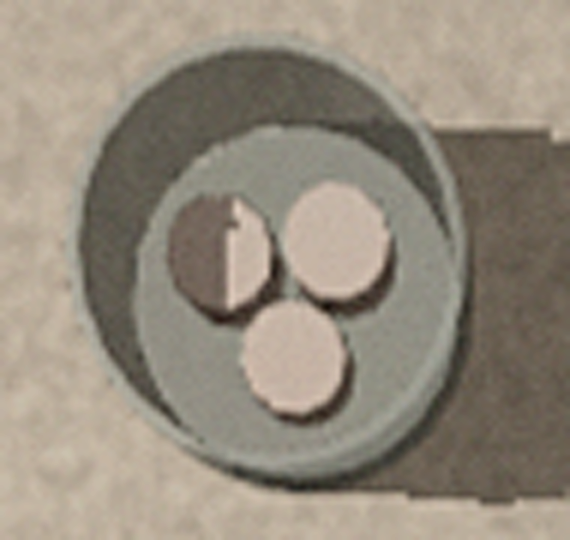

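View pics/zrd.png

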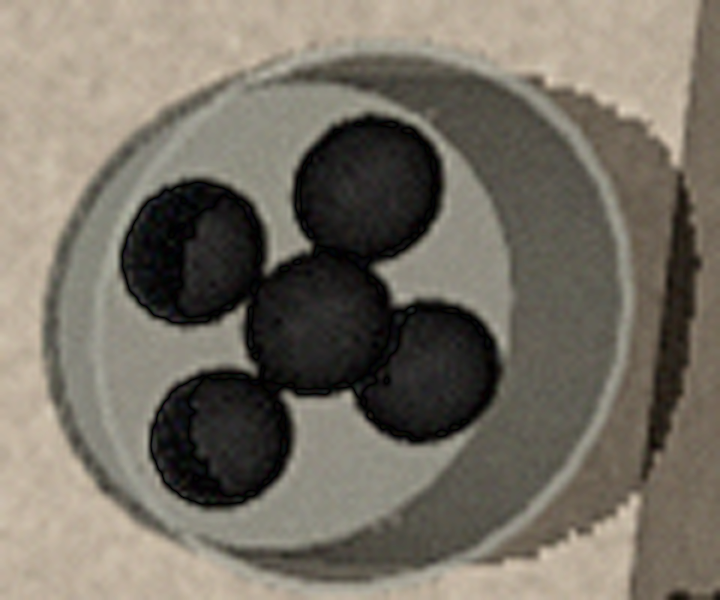

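View pics/zsq.png

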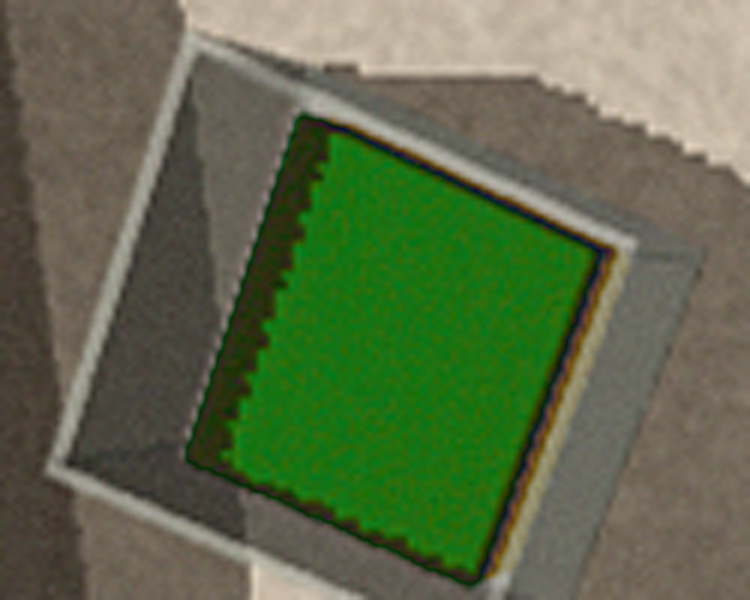

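View pics/zob.png

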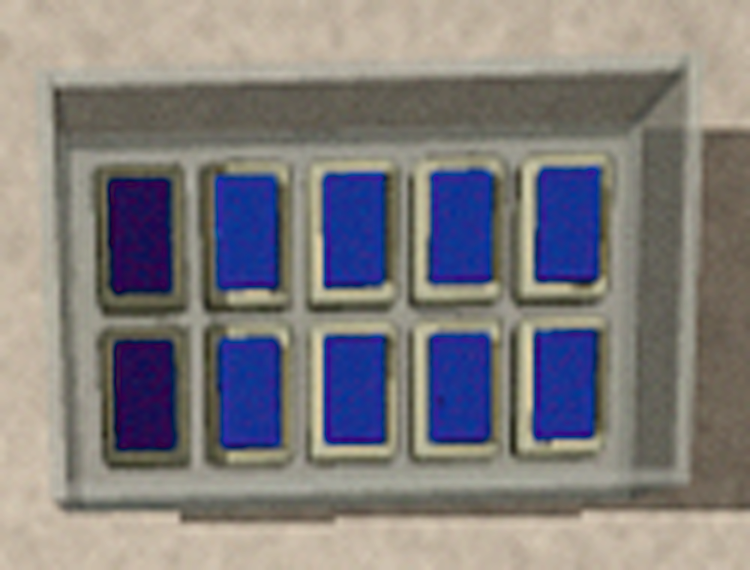

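```bash
python3 - <<'E'
from h import *
from scipy.optimize import least_squares
def P(sf,o,pts,z=.072):
    c=cam('wrist',np.load(sf,allow_pickle=True).item())
    return ray(c,[[o[0]+(x+.5)/6-.5,o[1]+(y+.5)/6-.5] for x,y in pts],z)[:,:2]
for n,sf,o,pts,r in(('sm','s2.npy',(195,5),[(77,245),(105,140),(265,33),(390,85),(445,165),(467,260),(85,310),(170,435)],.038),
 ('rd','s2.npy',(335,70),[(632,290),(375,42),(580,130),(610,410),(480,558),(370,580),(250,80)],.054)):
    w=P(sf,o,pts)
    f=least_squares(lambda p:np.hypot(*(w-p[:2]).T)-p[2],[*w.mean(0),r]).x
    g=least_squares(lambda p:np.hypot(*(w-p).T)-r,w.mean(0))
    print(n,'free',f.round(4),'fixed',g.x.round(4),(g.fun*1000).round(1))
q=P('s3.npy',(80,65),[(192,35),(48,470),(635,240)])
d=q[1]-q[0];e=q[2]-q[0]
print('sq',((q[1]+q[2])/2).round(4),np.linalg.norm(d),np.linalg.norm(e),np.degrees(np.arctan2(d[1],d[0])),np.degrees(np.arctan2(e[1],e[0])),'diag',np.linalg.norm(q[1]-q[2]))
q=P('s3.npy',(248,15),[(42,72),(700,58),(690,485),(58,505)])
print('ob',q.mean(0).round(4),[round(np.linalg.norm(q[i]-q[i-1]),4) for i in range(4)],[round(np.degrees(np.arctan2(*(q[i]-q[i-1])[::-1])),1) for i in range(4)],q.round(4))
E
```

```text
sm free [ 0.6494 -0.2128  0.0367] fixed [ 0.6484 -0.2133] [-1.1 -0.9  0.6 -0.6 -1.8 -1.9 -1.2 -1.3]
rd free [ 0.5668 -0.3955  0.0522] fixed [ 0.5663 -0.3936] [-0.5 -1.4 -0.1  0.  -0.  -3.3 -1.9]
sq [0.5673 0.3923] 0.09030773938331951 0.08970502860918192 154.25347761910993 -114.64515775430255 diag 0.12850643941257472
ob [0.6352 0.1877] [np.float64(0.0762), np.float64(0.1213), np.float64(0.0748), np.float64(0.1225)] [np.float64(1.2), np.float64(-89.0), np.float64(-178.0), np.float64(91.7)] [[0.6718 0.2494]
 [0.674  0.1282]
 [0.5992 0.1255]
 [0.5957 0.2479]]
```

Measurements from the two cameras agree to about 1 mm in y. In x, the wrist camera reads about 3.5 mm farther than the top camera for every object, so I'll move by lid-to-bin differences. The sizes match the ones given. I'm starting with the square lid at about (0.440, 0.1715), side angle 6.7°, going to the bin at (0.566, 0.393), 64.8°.

```bash
python3 -m jog '{"offset":[[-0.17,-0.125,-0.65],[-0.17,-0.125,-0.65],[-0.17,-0.125,-0.65],[-0.17,-0.125,-0.65],[-0.17,-0.125,-0.65],[-0.17,-0.125,-0.65],[-0.17,-0.125,-0.65],[-0.17,-0.125,-0.65],[0,0,0],[0,0,0],[0,0,0]],"angular":[[0,0,0],[0,0,0],[0,0,0],[0,0,0],[0,0,0],[0,0,0],[0,0,0],[0,0,0],[0,0,0],[0,0,0],[0,0,0]],"jaw":[50,50,50,50,50,50,50,50,50,50,50]}'
python3 - <<'E'
from h import *
s=manip.state();im=manip.grab_frame('wrist');cv2.imwrite('pics/w4.png',im)
print(proj(cam('wrist',s),[[.4395,.1715,.058],[.4415,.1715,.058]]))
E
```

```text
time: 4.5
tool_pos: [0.4414, 0.173, 0.099]
tool_rot: [0.002, 0.002, 0.707, -0.707]
contact_force: [0.2, -0.3, 0.9]
gripper_width: 0.587
[[283.02366948 246.56726764]
 [283.03083463 243.18688198]]
```

View pics/w4.png

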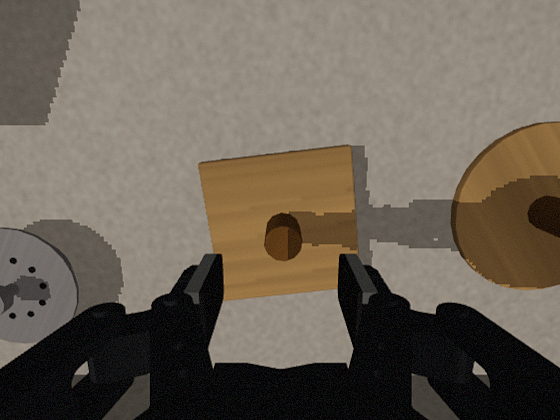

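w4 shows the knob top at about (284,241), within 2 px of the prediction. I'll go down and grip.

```bash
python3 -m jog '{"offset":[[0,-0.02,-0.5],[0,0,-0.5],[0,0,-0.34],[0,0,0],[0,0,0],[0,0,0],[0,0,0],[0,0,0],[0,0,0]],"angular":[[0,0,0],[0,0,0],[0,0,0],[0,0,0],[0,0,0],[0,0,0],[0,0,0],[0,0,0],[0,0,0]],"jaw":[50,50,50,50,10,10,10,10,10]}'
python3 -m jog '{"offset":[[0,0,0.3],[0,0,0.7],[0,0,0.7],[0,0,0]],"angular":[[0,0,0],[0,0,0],[0,0,0],[0,0,0]],"jaw":[10,10,10,10]}'
```

```text
time: 5.45
tool_pos: [0.4412, 0.1723, 0.0317]
tool_rot: [0.002, 0.001, 0.707, -0.707]
contact_force: [-0.2, 0.1, 6.9]
gripper_width: 0.239
time: 5.85
tool_pos: [0.443, 0.1727, 0.1205]
tool_rot: [0.004, 0.004, 0.708, -0.706]
contact_force: [0.8, 0.2, -0.5]
gripper_width: 0.236
```

```bash
python3 -m jog '{"offset":[[0.2,0.4,0.2],[0.38,0.67,0.2],[0.38,0.67,0.2],[0.38,0.67,0],[0.38,0.67,0],[0.38,0.67,0],[0.29,0.5,0],[0.1,0.16,0],[0,0,0],[0,0,0],[0,0,0],[0,0,0]],"angular":[[0,0,-0.7],[0,0,-0.7],[0,0,-0.7],[0,0,-0.7],[0,0,-0.7],[0,0,-0.7],[0,0,-0.7],[0,0,-0.42],[0,0,0],[0,0,0],[0,0,0],[0,0,0]],"jaw":[10,10,10,10,10,10,10,10,10,10,10,10]}'
cat > pic.py <<'E'
import sys
from h import *
n=sys.argv[1];s=manip.state();np.save(n+'.npy',s,allow_pickle=True)
r=R.from_quat(s['tool_rot'],scalar_first=True).as_matrix()
print('t',s['time'],s['tool_pos'].round(4),'jaw dir deg',np.degrees(np.arctan2(r[1,2],r[0,2])).round(2),'tilt',np.degrees(np.arccos(-r[2,1])).round(2))
for k in sys.argv[2:]: cv2.imwrite(f'pics/{n}{k}.png',manip.grab_frame({'w':'wrist','t':'top','s':'scene'}[k]))
E
python3 pic.py a w t
```

```text
time: 7.05
tool_pos: [0.5634, 0.3916, 0.1443]
tool_rot: [0.194, -0.194, -0.68, 0.68]
contact_force: [-0.3, 0.4, -0.9]
gripper_width: 0.237
t 7.05 [0.5634 0.3916 0.1443] jaw dir deg -121.9 tilt 0.02
```

View pics/aw.png

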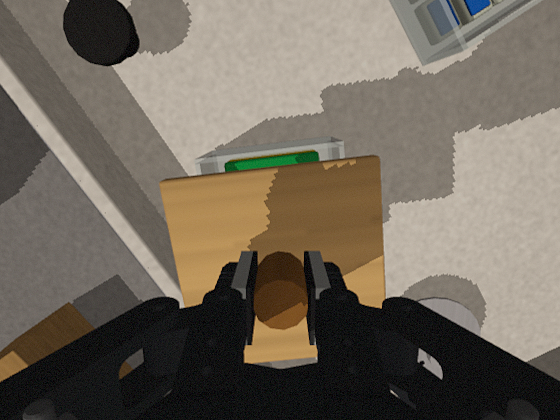

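View pics/at.png

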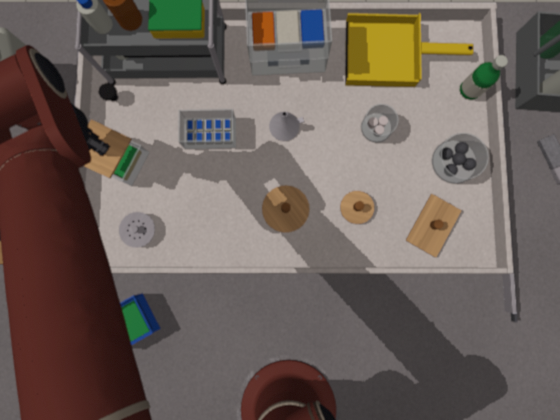

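```bash
python3 - <<'E'
from h import *
im=cv2.imread('pics/aw.png')
cv2.imwrite('pics/aw_z.png',cv2.convertScaleAbs(cv2.resize(im[120:200,150:400],None,fx=3.2,fy=3.2,interpolation=cv2.INTER_CUBIC),alpha=1.5,beta=-40))
E
```

```text
(no output)
```

View pics/aw_z.png

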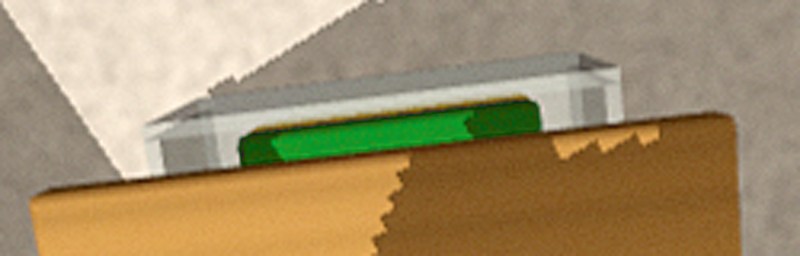

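```bash
cat > cmp.py <<'E'
from h import *
# rim corner pair & lid corner pair
def go(sf,rim,lid,half_r,half_l,zt):
    s=np.load(sf,allow_pickle=True).item();c=cam('wrist',s)
    a=ray(c,rim,.072)[:,:2];b=ray(c,lid,zt)[:,:2]
    for n,q,h in(('rim',a,half_r),('lid',b,half_l)):
        d=q[1]-q[0];L=np.linalg.norm(d);d/=L;nrm=np.array([d[1],-d[0]])
        cc=q.mean(0)
        if np.dot(s['tool_pos'][:2]-cc,nrm)<0:nrm=-nrm
        print(n,'len',L.round(4),'ang',np.degrees(np.arctan2(d[1],d[0])).round(2),'centre',(cc+nrm*h).round(4))
E
python3 - <<'E'
from cmp import *
go('a.npy',[(196,160),(344.2,141.3)],[(160.5,181.5),(379.5,156)],.046,.0475,.1406)
E
```

```text
rim len 0.0907 ang -114.79 centre [0.566  0.3921]
lid len 0.0922 ang -115.25 centre [0.563  0.3921]
```

The lid centre is 3 mm short in x and the angle agrees within 0.5°. I'll correct that and lower it.

```bash
python3 -m jog '{"offset":[[0.06,0,-0.3],[0,0,-0.3],[0,0,-0.2],[0,0,-0.2],[0,0,-0.15],[0,0,-0.05],[0,0,0],[0,0,0]],"angular":[[0,0,0],[0,0,0],[0,0,0],[0,0,0],[0,0,0],[0,0,0],[0,0,0],[0,0,0]],"jaw":[10,10,10,10,10,10,10,10]}'
```

```text
time: 7.95
tool_pos: [0.567, 0.3925, 0.0847]
tool_rot: [-0.194, 0.194, 0.68, -0.68]
contact_force: [-0.5, 0.8, -0.2]
gripper_width: 0.239
```

```bash
python3 -m jog '{"offset":[[0,0,-0.02],[0,0,0],[0,0,0],[0,0,0],[0,0,0],[0,0,0.4],[0,0,0.7],[-0.1,-0.1,0.7],[0,0,0]],"angular":[[0,0,0],[0,0,0],[0,0,0],[0,0,0],[0,0,0],[0,0,0],[0,0,0],[0,0,0],[0,0,0]],"jaw":[10,45,45,45,45,45,45,45,45]}'
python3 pic.py b w
```

```text
time: 8.85
tool_pos: [0.5646, 0.3888, 0.181]
tool_rot: [-0.191, 0.197, 0.683, -0.677]
contact_force: [0.6, 0.4, 1.3]
gripper_width: 0.53
t 8.85 [0.5646 0.3888 0.181 ] jaw dir deg -121.88 tilt 0.66
```

View pics/bw.png

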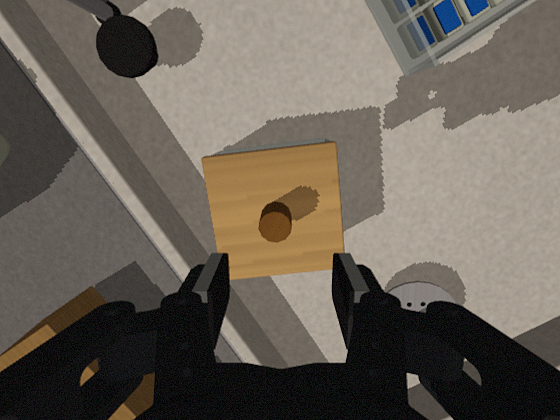

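The square lid sits flat, with only a sliver of bin showing at its far edge. Next is the round lid.

```bash
python3 -m jog '{"offset":[[-0.15,-0.5,0],[-0.25,-0.85,0],[-0.25,-0.85,-0.1],[-0.25,-0.85,-0.2],[-0.25,-0.85,-0.2],[-0.25,-0.85,-0.2],[-0.25,-0.85,-0.2],[-0.25,-0.85,-0.2],[-0.25,-0.85,-0.2],[-0.1,-0.36,-0.2],[0,0,-0.1],[0,0,0]],"angular":[[0,0,0],[0,0,0.7],[0,0,0.7],[0,0,0.7],[0,0,0.7],[0,0,0.7],[0,0,0.7],[0,0,0.7],[0,0,0.42],[0,0,0],[0,0,0],[0,0,0]],"jaw":[50,50,50,50,50,50,50,50,50,50,50,50]}'
python3 -m jog '{"offset":[[0,0,0],[0,0,0]],"angular":[[0,0,0],[0,0,0]],"jaw":[50,50]}'
python3 pic.py c w
```

```text
time: 10.1
tool_pos: [0.4481, 0.0045, 0.0917]
tool_rot: [-0.001, -0.001, 0.707, -0.707]
contact_force: [0.9, 0.1, -0.2]
gripper_width: 0.585
time: 10.3
tool_pos: [0.4497, 0.0052, 0.0937]
tool_rot: [0.001, -0.001, 0.707, -0.707]
contact_force: [-0.4, 0.7, -0.9]
gripper_width: 0.583
t 10.3 [0.4497 0.0052 0.0937] jaw dir deg -89.87 tilt 0.04
```

View pics/cw.png

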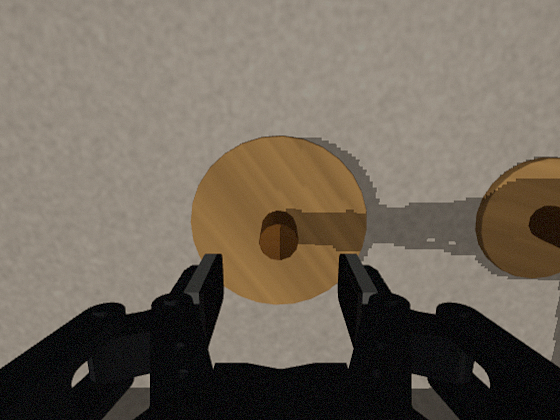

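The knob is at (279,240), midway between the fingers. I'll grip it.

```bash
python3 -m jog '{"offset":[[0.03,0,-0.45],[0,0,-0.45],[0,0,-0.33],[0,0,0],[0,0,0],[0,0,0],[0,0,0],[0,0,0],[0,0,0]],"angular":[[0,0,0],[0,0,0],[0,0,0],[0,0,0],[0,0,0],[0,0,0],[0,0,0],[0,0,0],[0,0,0]],"jaw":[50,50,50,50,10,10,10,10,10]}'
python3 -m jog '{"offset":[[0,0,0.3],[0,0,0.7],[0,0,0.7],[0,0,0.6],[0,0,0]],"angular":[[0,0,0],[0,0,0],[0,0,0],[0,0,0],[0,0,0]],"jaw":[10,10,10,10,10]}'
```

```text
time: 11.25
tool_pos: [0.4521, 0.0042, 0.0335]
tool_rot: [-0.001, -0.001, -0.707, 0.707]
contact_force: [0.2, 1.2, 4.9]
gripper_width: 0.235
time: 11.75
tool_pos: [0.4537, 0.0037, 0.1521]
tool_rot: [-0.004, -0.003, -0.707, 0.708]
contact_force: [0.0, 0.2, 0.1]
gripper_width: 0.231
```

```bash
python3 -m jog '{"offset":[[0.15,-0.5,0],[0.25,-0.9,0],[0.25,-0.9,0],[0.25,-0.9,0],[0.25,-0.9,0],[0.25,-0.9,0],[0.25,-0.9,0],[0.25,-0.9,0],[0.25,-0.8,0],[0.11,-0.4,0],[0,0,0],[0,0,0]],"angular":[[0,0,0],[0,0,0],[0,0,0],[0,0,0],[0,0,0],[0,0,0],[0,0,0],[0,0,0],[0,0,0],[0,0,0],[0,0,0],[0,0,0]],"jaw":[10,10,10,10,10,10,10,10,10,10,10,10]}'
python3 -m jog '{"offset":[[0,0,0],[0,0,0]],"angular":[[0,0,0],[0,0,0]],"jaw":[10,10]}'
python3 pic.py d w
python3 - <<'E'
from h import *
im=cv2.imread('pics/dw.png')
cv2.imwrite('pics/dw_z.png',cv2.convertScaleAbs(cv2.resize(im[90:290,140:410],None,fx=2.95,fy=2.95,interpolation=cv2.INTER_CUBIC),alpha=1.5,beta=-40))
E
```

```text
time: 12.95
tool_pos: [0.5628, -0.3951, 0.1449]
tool_rot: [-0.001, -0.001, 0.708, -0.706]
contact_force: [-0.3, 0.4, -1.4]
gripper_width: 0.234
time: 13.15
tool_pos: [0.5635, -0.3943, 0.1464]
tool_rot: [0.0, -0.001, 0.707, -0.707]
contact_force: [0.2, -0.1, -0.8]
gripper_width: 0.234
t 13.15 [ 0.5635 -0.3943  0.1464] jaw dir deg -89.9 tilt 0.05
```

View pics/dw_z.png

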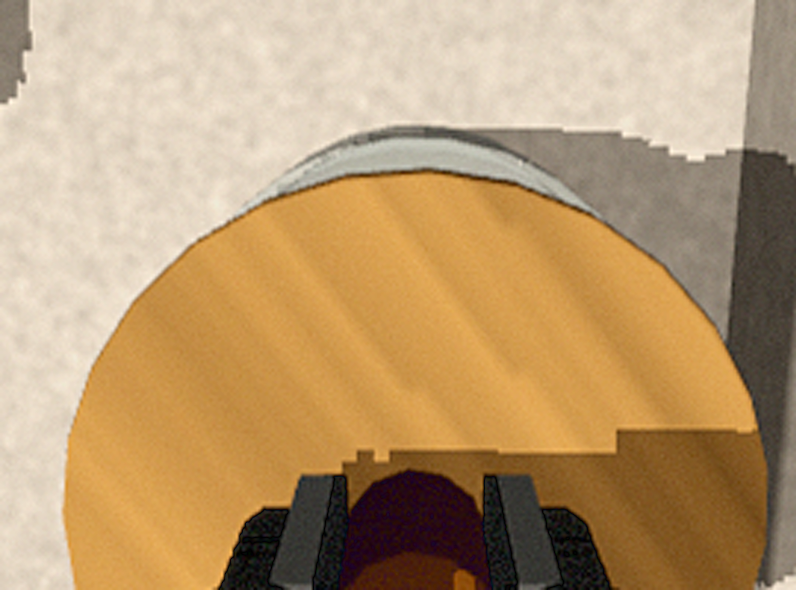

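```bash
cat > cc.py <<'E'
from h import *
from scipy.optimize import least_squares
def circ(sf,o,sc,rim,lid,rr,rl,zt):
    c=cam('wrist',np.load(sf,allow_pickle=True).item())
    for n,p,r,z in(('rim',rim,rr,.072),('lid',lid,rl,zt)):
        w=ray(c,[[o[0]+x/sc,o[1]+y/sc] for x,y in p],z)[:,:2]
        g=least_squares(lambda q:np.hypot(*(w-q).T)-r,w.mean(0)-[r/2,0])
        print(n,g.x.round(4),(g.fun*1e3).round(1))
E
python3 - <<'E'
from cc import *
circ('d.npy',(140,90),2.95,[(270,193),(345,150),(420,138),(500,150),(560,185)],[(135,300),(200,240),(300,187),(420,171),(540,189),(650,255),(715,325)],.054,.0555,.1409)
E
```

```text
rim [ 0.5652 -0.3958] [-0.6  0.3  0.4  0.4 -0.7]
lid [ 0.5632 -0.3946] [-0.3 -0.2  0.3  0.1  0.4 -0.3 -0.3]
```

```bash
python3 -m jog '{"offset":[[0.04,-0.02,-0.3],[0,0,-0.3],[0,0,-0.2],[0,0,-0.2],[0,0,-0.15],[0,0,-0.05],[0,0,0],[0,0,0]],"angular":[[0,0,0],[0,0,0],[0,0,0],[0,0,0],[0,0,0],[0,0,0],[0,0,0],[0,0,0]],"jaw":[10,10,10,10,10,10,10,10]}'
```

```text
time: 14.0
tool_pos: [0.5661, -0.397, 0.0874]
tool_rot: [-0.001, -0.0, -0.707, 0.707]
contact_force: [1.1, 0.5, -0.7]
gripper_width: 0.237
```

```bash
python3 -m jog '{"offset":[[0,0,-0.03],[0,0,0],[0,0,0],[0,0,0],[0,0,0],[0,0,0],[0,0,0.4],[0,0,0.7],[-0.1,0.1,0.7],[0,0,0]],"angular":[[0,0,0],[0,0,0],[0,0,0],[0,0,0],[0,0,0],[0,0,0],[0,0,0],[0,0,0],[0,0,0],[0,0,0]],"jaw":[10,10,45,45,45,45,45,45,45,45]}'
python3 pic.py e w
```

```text
time: 15.0
tool_pos: [0.5632, -0.3937, 0.183]
tool_rot: [-0.003, -0.003, -0.704, 0.71]
contact_force: [0.4, -0.9, 1.0]
gripper_width: 0.524
t 15.0 [ 0.5632 -0.3937  0.183 ] jaw dir deg -89.96 tilt 0.66
```

View pics/ew.png

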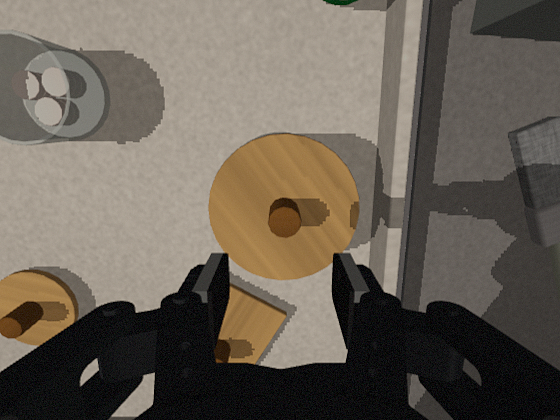

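The round lid sits flat, centred at (284,205). Next is the oblong lid.

```bash
python3 -m jog '{"offset":[[-0.4,0.2,0],[-0.8,0.3,0],[-0.8,0.3,-0.3],[-0.7,0.3,-0.5],[-0.27,0.07,-0.5],[0,0,-0.4],[0,0,0],[0,0,0],[0,0,0]],"angular":[[0,0,0],[0,0,0],[0,0,0],[0,0,0],[0,0,0],[0,0,0],[0,0,0],[0,0,0],[0,0,0]],"jaw":[50,50,50,50,50,50,50,50,50]}'
python3 pic.py f w
```

```text
time: 15.95
tool_pos: [0.4131, -0.334, 0.0915]
tool_rot: [-0.001, -0.0, -0.707, 0.708]
contact_force: [-0.3, -0.5, -0.2]
gripper_width: 0.58
t 15.95 [ 0.4131 -0.334   0.0915] jaw dir deg -89.95 tilt 0.11
```

View pics/fw.png

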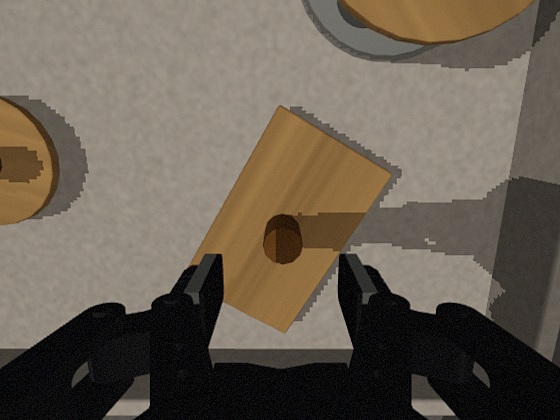

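The knob is at (283,242), between the fingers.

```bash
python3 -m jog '{"offset":[[0.02,-0.01,-0.45],[0,0,-0.45],[0,0,-0.3],[0,0,0],[0,0,0],[0,0,0],[0,0,0],[0,0,0],[0,0,0]],"angular":[[0,0,0],[0,0,0],[0,0,0],[0,0,0],[0,0,0],[0,0,0],[0,0,0],[0,0,0],[0,0,0]],"jaw":[50,50,50,50,10,10,10,10,10]}'
python3 -m jog '{"offset":[[0,0,0.3],[0,0,0.7],[0,0,0.7],[0,0,0.7],[0,0,0]],"angular":[[0,0,0],[0,0,0],[0,0,0],[0,0,0],[0,0,0]],"jaw":[10,10,10,10,10]}'
```

```text
time: 16.9
tool_pos: [0.4142, -0.3347, 0.032]
tool_rot: [-0.001, -0.001, -0.706, 0.708]
contact_force: [-0.3, -0.1, 6.2]
gripper_width: 0.237
time: 17.4
tool_pos: [0.4156, -0.3362, 0.1573]
tool_rot: [-0.003, -0.002, -0.704, 0.71]
contact_force: [-0.2, 0.0, -1.2]
gripper_width: 0.236
```

```bash
python3 -c "
from h import *
a=np.load('b.npy',allow_pickle=True).item();print(a['joint_pos'].round(3),manip.state()['joint_pos'].round(3))"
```

```text
[ 0.495  0.218  1.517 -0.     1.395  2.622] [-0.819 -0.114  1.902 -0.     1.342  0.751]
```

```bash
python3 -m jog '{"offset":[[0.15,0.35,0.1],[0.25,0.6,0.1],[0.33,0.78,0.1],[0.33,0.78,0],[0.33,0.78,0],[0.33,0.78,0],[0.33,0.78,0],[0.33,0.78,0],[0.33,0.78,0],[0.33,0.78,0],[0.33,0.78,0],[0.33,0.78,0]],"angular":[[0,0,-0.3],[0,0,-0.6],[0,0,-0.7],[0,0,-0.7],[0,0,-0.7],[0,0,-0.7],[0,0,-0.7],[0,0,-0.7],[0,0,-0.7],[0,0,-0.7],[0,0,-0.7],[0,0,-0.7]],"jaw":[10,10,10,10,10,10,10,10,10,10,10,10]}'
python3 -m jog '{"offset":[[0.33,0.78,0],[0.25,0.6,0],[0.11,0.3,0],[0,0,0],[0,0,0],[0,0,0],[0,0,0]],"angular":[[0,0,-0.7],[0,0,-0.7],[0,0,-0.47],[0,0,0],[0,0,0],[0,0,0],[0,0,0]],"jaw":[10,10,10,10,10,10,10]}'
python3 pic.py g w t
```

```text
time: 18.6
tool_pos: [0.5977, 0.1055, 0.1644]
tool_rot: [0.285, -0.284, -0.647, 0.648]
contact_force: [0.3, -0.7, -1.0]
gripper_width: 0.236
time: 19.3
tool_pos: [0.6324, 0.1867, 0.1652]
tool_rot: [0.346, -0.346, -0.616, 0.617]
contact_force: [0.8, -0.7, -0.3]
gripper_width: 0.238
t 19.3 [0.6324 0.1867 0.1652] jaw dir deg -148.64 tilt 0.03
```

View pics/gw.png

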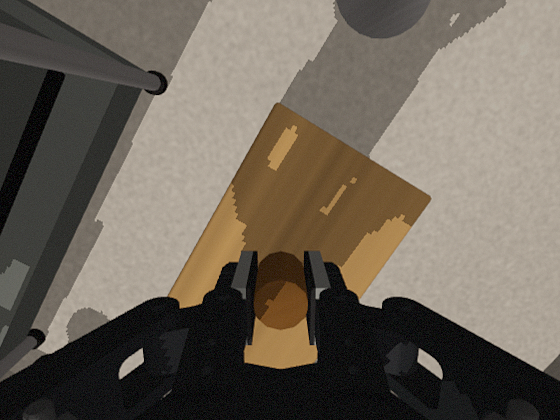

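```bash
python3 - <<'E'
from cmp import *
s=np.load('g.npy',allow_pickle=True).item();c=cam('wrist',s)
q=ray(c,[(278,104),(432,197)],.1612)[:,:2];d=q[1]-q[0]
print(np.linalg.norm(d),np.degrees(np.arctan2(d[1],d[0])))
e=np.array([d[1],-d[0]])/np.linalg.norm(d)
print('centre cand',q.mean(0)+e*.0635,q.mean(0)-e*.0635)
ct=cam('top')
for z in(.02,.1,.2): print(z,ray(ct,(222,80),z)[0,:2].round(3), ray(c,(157,82),z)[0,:2].round(3))
im=cv2.imread('pics/gt.png')
cv2.imwrite('pics/gt_z.png',cv2.convertScaleAbs(cv2.resize(im[30:200,130:330],None,fx=3.5,fy=3.5,interpolation=cv2.INTER_CUBIC),alpha=1.6,beta=-40))
E
```

```text
0.07605762578580708 -178.6731720502708
centre cand [0.63246617 0.1893106 ] [0.63540691 0.06234465]
0.02 [0.764 0.16 ] [0.763 0.158]
0.1 [0.728 0.147] [0.737 0.15 ]
0.2 [0.683 0.132] [0.704 0.141]
```

View pics/gt_z.png

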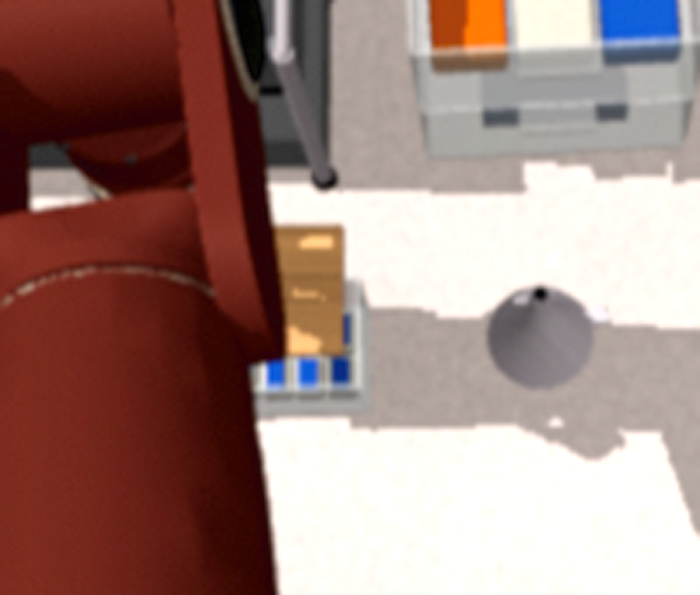

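```bash
python3 - <<'E'
from h import *
c=cam('top')
f=lambda p:[[130+x/3.5,30+y/3.5] for x,y in p]
l=ray(c,f([(344,227),(345,356)]),.1612)[:,:2];r=ray(c,f([(363,394)]),.072)[:,:2]
print('lid end',l.round(4),'mid',l.mean(0)+[0,.0635],'bin corner',r,'centre',r+[.038,.062])
E
```

```text
lid end [[0.6682 0.1244]
 [0.5899 0.1225]] mid [0.62906793 0.18694752] bin corner [[0.59313179 0.12259296]] centre [[0.63113179 0.18459296]]
```

Both cameras agree on a correction of +2.5 mm in x and -1 mm in y. I'll lower the lid.

```bash
python3 -m jog '{"offset":[[0.05,-0.025,-0.4],[0,0,-0.4],[0,0,-0.3],[0,0,-0.2],[0,0,-0.15],[0,0,-0.1],[0,0,-0.05],[0,0,0],[0,0,0]],"angular":[[0,0,0],[0,0,0],[0,0,0],[0,0,0],[0,0,0],[0,0,0],[0,0,0],[0,0,0],[0,0,0]],"jaw":[10,10,10,10,10,10,10,10,10]}'
python3 pic.py g2 w
```

```text
time: 20.3
tool_pos: [0.6356, 0.1867, 0.086]
tool_rot: [-0.346, 0.346, 0.617, -0.616]
contact_force: [0.0, 0.1, -0.1]
gripper_width: 0.237
t 20.3 [0.6356 0.1867 0.086 ] jaw dir deg -148.58 tilt 0.07
```

View pics/g2w.png

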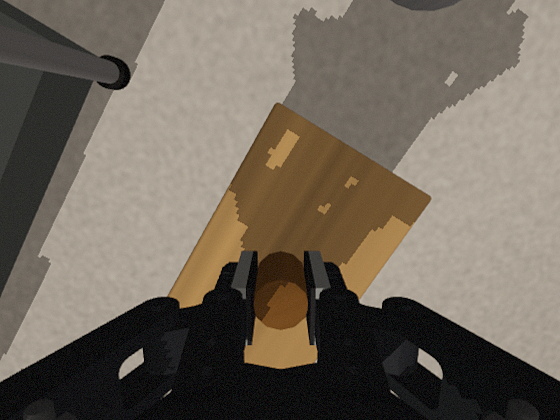

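```bash
python3 -m jog '{"offset":[[0,0,-0.03],[0,0,0],[0,0,0],[0,0,0],[0,0,0],[0,0,0],[0,0,0.4],[0,0,0.7],[0,0,0.7],[0,0,0]],"angular":[[0,0,0],[0,0,0],[0,0,0],[0,0,0],[0,0,0],[0,0,0],[0,0,0],[0,0,0],[0,0,0],[0,0,0]],"jaw":[10,10,45,45,45,45,45,45,45,45]}'
python3 pic.py i w
```

```text
time: 21.35
tool_pos: [0.6388, 0.1872, 0.1813]
tool_rot: [-0.343, 0.349, 0.619, -0.614]
contact_force: [0.1, 0.3, 0.9]
gripper_width: 0.526
t 21.35 [0.6388 0.1872 0.1813] jaw dir deg -148.58 tilt 0.67
```

View pics/iw.png

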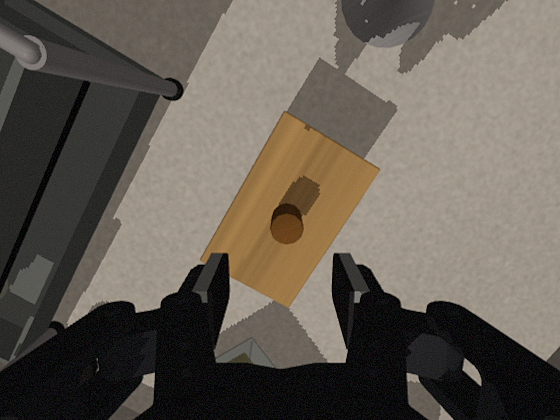

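The oblong lid sits flat and lies the same way as its bin. Next is the small lid.

```bash
python3 -m jog '{"offset":[[-0.2,-0.35,0],[-0.3,-0.6,0],[-0.3,-0.6,0],[-0.3,-0.6,0],[-0.35,-0.65,0],[-0.35,-0.65,0],[-0.35,-0.65,0],[-0.35,-0.65,0],[-0.35,-0.65,0],[-0.3,-0.6,-0.2],[-0.25,-0.5,-0.3],[-0.22,-0.44,-0.3]],"angular":[[0,0,0.4],[0,0,0.7],[0,0,0.7],[0,0,0.7],[0,0,0.7],[0,0,0.7],[0,0,0.7],[0,0,0.7],[0,0,0.7],[0,0,0.7],[0,0,0.7],[0,0,0.7]],"jaw":[50,50,50,50,50,50,50,50,50,50,50,50]}'
python3 -m jog '{"offset":[[0,0,-0.4],[0,0,-0.4],[0,0,-0.2],[0,0,0],[0,0,0],[0,0,0]],"angular":[[0,0,0.7],[0,0,0.7],[0,0,0.27],[0,0,0],[0,0,0],[0,0,0]],"jaw":[50,50,50,50,50,50]}'
python3 pic.py j w
```

```text
time: 22.6
tool_pos: [0.4528, -0.1614, 0.1323]
tool_rot: [-0.061, 0.06, 0.705, -0.704]
contact_force: [0.7, 0.6, -0.9]
gripper_width: 0.586
time: 23.2
tool_pos: [0.455, -0.1607, 0.0849]
tool_rot: [-0.001, -0.0, -0.707, 0.707]
contact_force: [-1.2, -0.3, -0.1]
gripper_width: 0.587
t 23.2 [ 0.455  -0.1607  0.0849] jaw dir deg -89.98 tilt 0.11
```

View pics/jw.png

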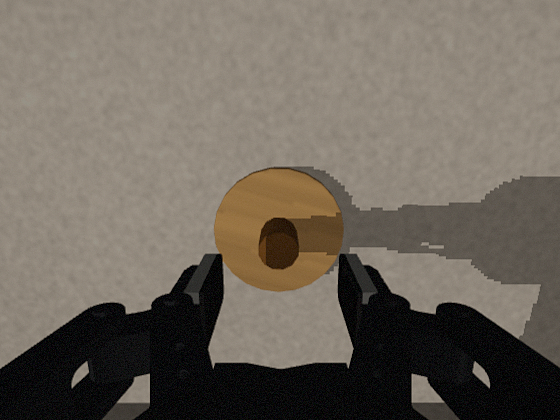

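The knob is at (279,248), midway between the fingers.

```bash
python3 -m jog '{"offset":[[0,0,-0.4],[0,0,-0.4],[0,0,-0.26],[0,0,0],[0,0,0],[0,0,0],[0,0,0],[0,0,0],[0,0,0]],"angular":[[0,0,0],[0,0,0],[0,0,0],[0,0,0],[0,0,0],[0,0,0],[0,0,0],[0,0,0],[0,0,0]],"jaw":[50,50,50,50,10,10,10,10,10]}'
python3 -m jog '{"offset":[[0,0,0.3],[0,0,0.7],[0,0,0.7],[0,0,0.7],[0,0,0]],"angular":[[0,0,0],[0,0,0],[0,0,0],[0,0,0],[0,0,0]],"jaw":[10,10,10,10,10]}'
```

```text
time: 24.15
tool_pos: [0.4554, -0.161, 0.0323]
tool_rot: [-0.001, -0.001, -0.707, 0.708]
contact_force: [0.1, -0.4, 5.0]
gripper_width: 0.235
time: 24.65
tool_pos: [0.4572, -0.1621, 0.1566]
tool_rot: [-0.004, -0.003, -0.705, 0.709]
contact_force: [0.3, -0.4, -0.1]
gripper_width: 0.237
```

```bash
python3 -m jog '{"offset":[[0.4,-0.1,0],[0.7,-0.2,0],[0.8,-0.2,0],[0.8,-0.2,0],[0.7,-0.2,-0.1],[0.46,-0.15,-0.1],[0,0,-0.1],[0,0,0],[0,0,0],[0,0,0],[0,0,0]],"angular":[[0,0,0],[0,0,0],[0,0,0],[0,0,0],[0,0,0],[0,0,0],[0,0,0],[0,0,0],[0,0,0],[0,0,0],[0,0,0]],"jaw":[10,10,10,10,10,10,10,10,10,10,10]}'
python3 pic.py k w t
python3 - <<'E'
from h import *
im=cv2.imread('pics/kw.png')
cv2.imwrite('pics/kw_z.png',cv2.convertScaleAbs(cv2.resize(im[110:310,160:400],None,fx=3,fy=3,interpolation=cv2.INTER_CUBIC),alpha=1.5,beta=-40))
im=cv2.imread('pics/kt.png')
cv2.imwrite('pics/kt_z.png',cv2.convertScaleAbs(cv2.resize(im[70:170,330:430],None,fx=5.5,fy=5.5,interpolation=cv2.INTER_CUBIC),alpha=1.5,beta=-40))
E
```

```text
time: 25.75
tool_pos: [0.6468, -0.2129, 0.1364]
tool_rot: [-0.0, -0.0, -0.707, 0.707]
contact_force: [0.3, 0.7, -1.1]
gripper_width: 0.237
t 25.75 [ 0.6468 -0.2129  0.1364] jaw dir deg -89.97 tilt 0.04
```

View pics/kw_z.png

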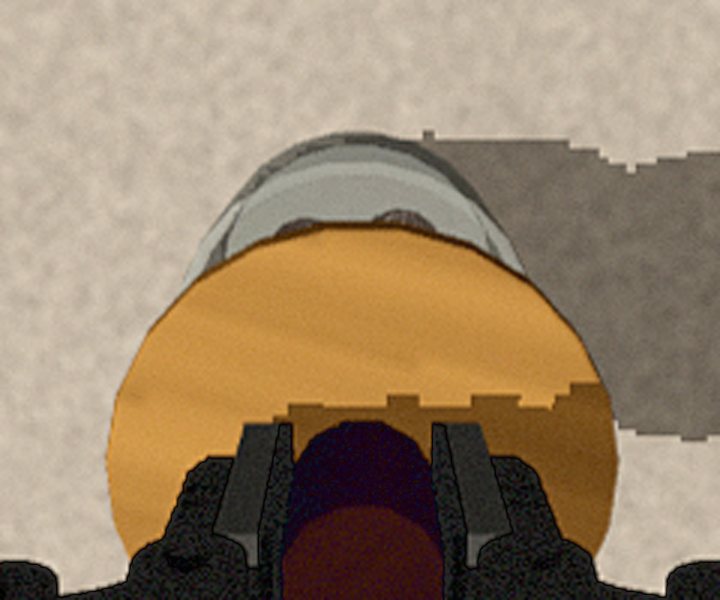

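View pics/kt_z.png

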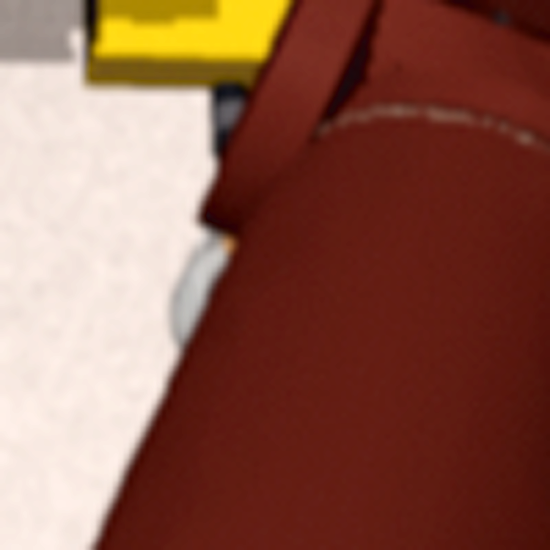

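```bash
python3 - <<'E'
from cc import *
circ('k.npy',(160,110),3,[(355,163),(190,275),(523,270)],[(150,335),(200,280),(270,240),(360,223),(450,240),(525,282),(575,335)],.038,.0395,.1321)
# base circle check at z=.012
c=cam('wrist',np.load('k.npy',allow_pickle=True).item())
for z,p in((.012,(352,132)),(.072,(355,163))):
    print(z,ray(c,[160+p[0]/3,110+p[1]/3],z)[0,:2]-[.038,0])
E
```

```text
rim [ 0.649  -0.2122] [ 0.5 -0.5 -0.6]
lid [ 0.6468 -0.213 ] [-0.7 -0.1  0.3  0.6  0.2 -0.2 -0.5]
0.012 [ 0.64940762 -0.21064164]
0.072 [ 0.64948205 -0.2117142 ]
```

```bash
python3 -m jog '{"offset":[[0.045,0.01,-0.3],[0,0,-0.3],[0,0,-0.2],[0,0,-0.15],[0,0,-0.05],[0,0,-0.04],[0,0,0],[0,0,0]],"angular":[[0,0,0],[0,0,0],[0,0,0],[0,0,0],[0,0,0],[0,0,0],[0,0,0],[0,0,0]],"jaw":[10,10,10,10,10,10,10,10]}'
```

```text
time: 26.65
tool_pos: [0.6499, -0.2127, 0.0844]
tool_rot: [-0.001, -0.0, -0.707, 0.707]
contact_force: [-0.1, -0.0, 1.0]
gripper_width: 0.238
```

Now I'll release, then back off toward the front so the top camera can see everything.

```bash
python3 -m jog '{"offset":[[0,0,0],[0,0,0],[0,0,0],[0,0,0],[0,0,0],[0,0,0.4],[0,0,0.7],[0,0,0.7],[-0.3,0,0.5],[0,0,0],[0,0,0]],"angular":[[0,0,0],[0,0,0],[0,0,0],[0,0,0],[0,0,0],[0,0,0],[0,0,0],[0,0,0],[0,0,0],[0,0,0],[0,0,0]],"jaw":[45,45,45,45,45,45,45,45,45,45,45]}'
python3 pic.py l w
python3 -m jog '{"offset":[[-0.5,0,0.3],[-0.8,0,0.4],[-0.8,0,0.4],[-0.8,0,0.4],[-0.8,0,0.4],[-0.8,0,0],[-0.6,0,0],[0,0,0],[0,0,0]],"angular":[[0,0,0],[0,0,0],[0,0,0],[0,0,0],[0,0,0],[0,0,0],[0,0,0],[0,0,0],[0,0,0]],"jaw":[45,45,45,45,45,45,45,45,45]}'
python3 pic.py m t s w
```

```text
time: 27.75
tool_pos: [0.6346, -0.2126, 0.1994]
tool_rot: [-0.001, -0.0, -0.707, 0.707]
contact_force: [-0.2, -0.6, -0.3]
gripper_width: 0.526
t 27.75 [ 0.6346 -0.2126  0.1994] jaw dir deg -89.97 tilt 0.09
time: 28.7
tool_pos: [0.3792, -0.2123, 0.2923]
tool_rot: [-0.0, -0.0, 0.708, -0.707]
contact_force: [-0.5, -0.4, 0.2]
gripper_width: 0.525
t 28.7 [ 0.3792 -0.2123  0.2923] jaw dir deg -90.01 tilt 0.1
```

View pics/lw.png

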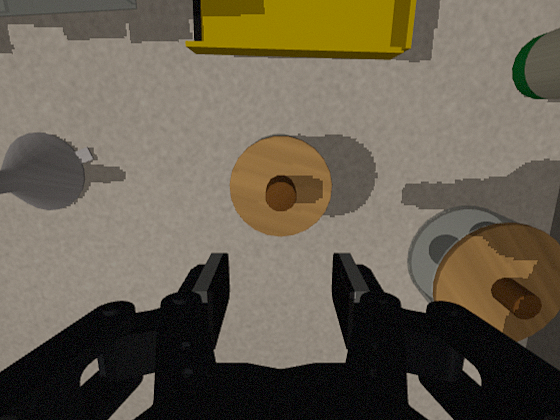

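View pics/mt.png

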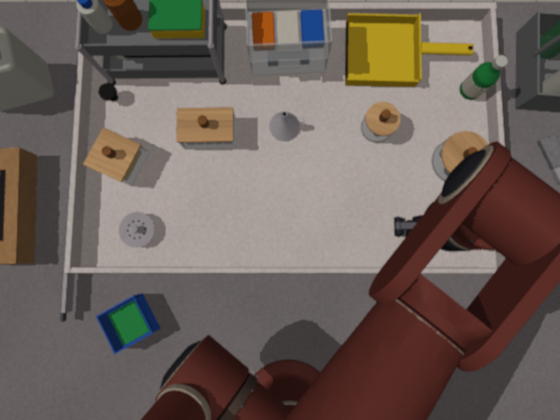

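View pics/ms.png

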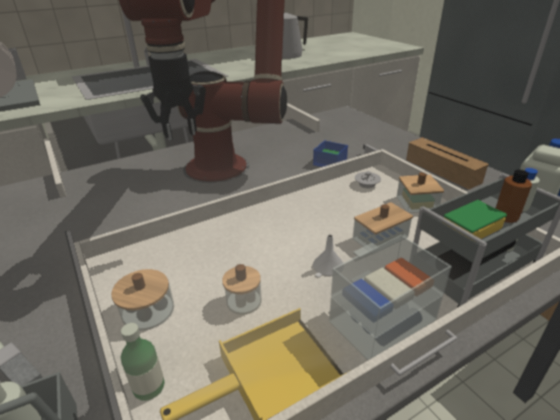

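The four lids look placed. I'll measure each plate at the seated height and compare it with the rim positions, and zoom in on the scene view.

```bash
python3 - <<'E'
from h import *
def lids(n,sf,roi,k,z=.080):
    im=cv2.imread(n)
    c=cam('wrist',np.load(sf,allow_pickle=True).item()) if sf else cam('top')
    hsv=cv2.cvtColor(im,cv2.COLOR_BGR2HSV)
    m=cv2.inRange(hsv,(5,70,50),(22,255,255)); mm=m*0;x,y,w,h=roi;mm[y:y+h,x:x+w]=m[y:y+h,x:x+w]
    mm=cv2.morphologyEx(mm,cv2.MORPH_CLOSE,np.ones((k,k)))
    cs,_=cv2.findContours(mm,cv2.RETR_EXTERNAL,cv2.CHAIN_APPROX_NONE)
    q=max(cs,key=cv2.contourArea);w=ray(c,q[:,0,:],z)[:,:2].astype(np.float32)
    r=cv2.minAreaRect(w);print(n,cv2.boundingRect(q),np.round(r[0],4),np.round(r[1],4),round(r[2],1))
lids('pics/mt.png',0,(80,120,70,65),5);lids('pics/mt.png',0,(170,100,70,50),5);lids('pics/mt.png',0,(355,95,55,50),5)
lids('pics/bw.png','b.npy',(190,120,170,170),9);lids('pics/ew.png','e.npy',(200,120,180,163),9)
lids('pics/iw.png','i.npy',(195,90,200,220),9);lids('pics/lw.png','l.npy',(220,120,120,130),9)
lids('pics/mw.png','m.npy',(0,0,560,260),9)
im=cv2.imread('pics/ms.png')
z=lambda u,v,w,h:cv2.convertScaleAbs(cv2.resize(im[v:v+h,u:u+w],(400,300),interpolation=cv2.INTER_CUBIC),alpha=1.4,beta=-30)
cv2.imwrite('pics/ms_z.png',np.vstack([np.hstack([z(105,260,80,70),z(210,255,70,60)]),np.hstack([z(345,195,80,60),z(385,165,65,50)])]))
E
```

```text
pics/mt.png (83, 127, 58, 55) [0.5636 0.3905] [0.1045 0.095 ] 65.9
pics/mt.png (177, 107, 56, 36) [0.6324 0.1877] [0.08  0.124] 1.4
pics/mt.png (365, 102, 36, 34) [ 0.6467 -0.2118] [0.0765 0.0789] 44.9
pics/bw.png (201, 141, 143, 144) [0.5656 0.3931] [0.0942 0.098 ] 64.8
pics/ew.png (208, 133, 152, 147) [ 0.5662 -0.397 ] [0.1089 0.109 ] 45.3
pics/iw.png (200, 111, 180, 197) [0.6355 0.1867] [0.0782 0.1263] 0.9
pics/lw.png (229, 136, 103, 101) [ 0.6504 -0.2125] [0.0776 0.0775] 2.2
pics/mw.png (423, 0, 120, 49) [ 0.5285 -0.3946] [0.1075 0.0398] 90.0
```

View pics/ms_z.png

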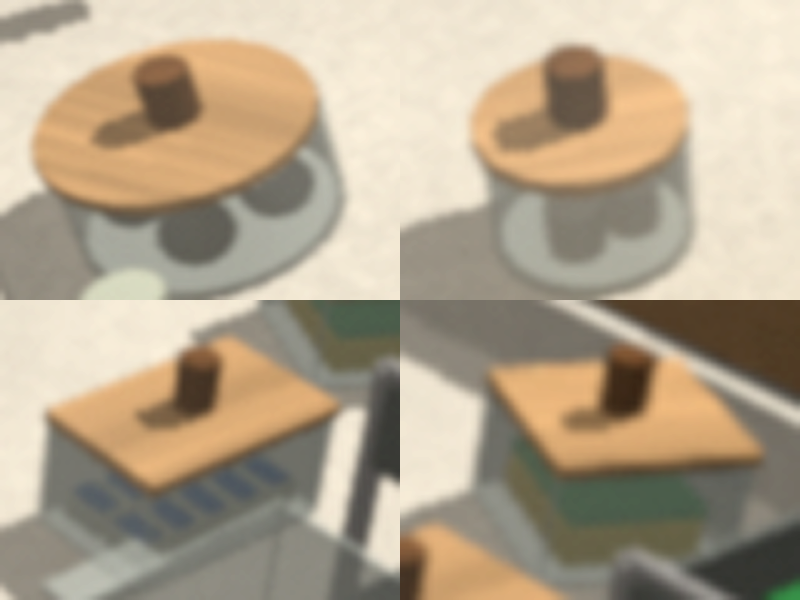

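View pics/mw.png

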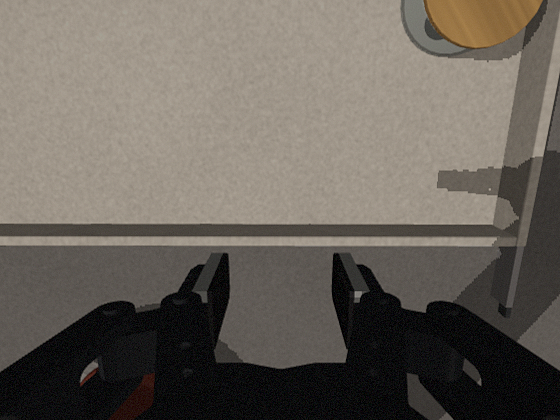

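All four plates sit flush on their rims, with no black plug showing. Centres are within about 3 mm of the rims, the sizes read correctly at the seated height, and the strainer and funnel look unmoved. Handing in.

```bash
python3 -c "
from plant import manip
print(manip.job_done(), manip.state()['time'])"
```

```text
the job is handed in; nothing more can be done
the job is handed in; nothing more can be done
```

I put all four lids on their bins (square, round, oblong, then small). I backed the arm clear and handed in at about 29 s of the 128 s; no verdict is reported.

**Last checks, wrist camera:** the plate centres were within about 2 mm of the rim positions measured before:

| Lid | Plate centre (m) | Rim centre (m) |
|---|---|---|
| Square | 0.5656, 0.3931 | 0.567, 0.3925 |
| Round | 0.5662, -0.397 | 0.5665, -0.3955 |
| Oblong | 0.6355, 0.1867 | 0.6352, 0.1877 |
| Small | 0.6504, -0.2125 | 0.649, -0.212 |

- **Seating:** plate sizes read at the seated height came out within about 3 mm of the given ones, and the scene view shows all four flat on their rims with no plug visible. The oblong lid lies within about 1° of its bin.
- **Strainer and funnel:** both appear at the same pixels in the top view as at the start. I only compared them by eye.

**Where checks disagreed:**
- **Camera offset:** the top camera reads x about 2–4 mm lower than the wrist camera throughout, so I moved by lid-to-bin differences.
- **Square lid:** its outline from the top view came out stretched (104 x 95 mm), so I relied on the wrist view, which gave 94 x 98 mm.
- **Round lid:** the arm hid part of it in the final top view, so its check is the wrist picture taken right after release plus the final scene view.

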